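# Slide the top cover plate off the stack and seat it in the housing

## Task

Slide the top cover plate sideways off the stack, straight across onto the metal housing beside it and along the recess in its top, past the spring plunger, and finish with a steady fingertip press of about 12 N, held for half a second, that seats it fully home against the rail at the far end. Keep it sliding flat, never lifted or tipped, and never hit or force it: the ground plates and the rail bruise easily. Leave the plates underneath and everything else on the bench as they are.

Things in the scene. Friction and masses are not known exactly. Their poses are not given: they have to be found in the camera images.
- cover: top one of four identical gold-coloured aluminium cover plates in a stack: 100 mm (x) by 96 mm (y) by 4 mm thick, about 0.11 kg, too wide to take between the fingers; holes and ring on it are only marks. Origin: centre of its underside, z up. Its +y points to the housing: it can be pushed on its -y edge with the tips below its top face, or rubbed along from on top (friction plate on plate about 0.3)
- plate2: the plate directly under the cover, same size, loose; it must stay. Origin: centre of its underside. The plates are not quite squarely stacked: edges differ by up to about 2 mm and 2 degrees
- plate3: the next plate down, same size, loose; must stay. Origin: centre of its underside
- plate4: the lowest plate, same size, loose; must stay. Origin: centre of its underside. It lies on a fixed steel riser block 90 by 86 by 69.5 mm, so placed that the plates stop 22 to 38 mm short of the housing
- housing: fixed gold-coloured machined housing, 180 mm (x) by 140 mm (y), deck 80 mm high. Origin: centre of its underside on the bench. The recess on its deck is open at the -y face (y = -70 mm), towards the stack, and closed by the end rail at y = +26 mm. Four steel stand-offs, up to 16 mm high, stand behind the rail at y = +55 mm
- mouth (a point): middle of the recess's open end, at floor level on the housing's -y face; axes as the housing. Side cheeks, 4 mm high, stand 103 mm apart (x = -51.5 and +51.5 mm), flared at 30 degrees over the first 15 mm. The recess floor is 1 to 2 mm lower than the underside of the cover on the stack: the cover dips onto it half-way, and its rear edge drops off the stack about 30 mm before home
- home (a point): where the cover's origin lies when fully home: on the recess floor, z up, y along the recess towards the end rail, x across it. The cover's rear edge is then flush with the housing's open face and its top flush with the cheeks
- end_rail: fixed gold-coloured bar across the far end of the recess, 150 by 12 by 10 mm (stands 6 mm above the seated cover), three dark screws in it; the cover's front edge must bottom on it. Origin: centre of its underside on the deck; its face to the cover is 6 mm towards -y
- plunger (a joint): spring plunger in the +x cheek, at y = +11 mm of the housing: rounded steel nose, radius 12 mm, 4.5 mm proud at 0; the value (m) grows as it is pushed back, 5 to 7.5 N. The cover's front corner meets it 20 to 25 mm before home, once its rear is off the stack: a bump of about 4 to 10 N, then a drag of 2 to 5 N to the end. The bump is not the rail. It holds the cover against the other cheek
- pliers: loose long-nose pliers, black and red handles, 165 mm long, lying on the bench; a bystander. Origin: at the pivot
- screwdriver: loose screwdriver with yellow handle lying on the bench; a bystander. Origin: the middle of its length
- bearing: loose steel bearing ring, 52 mm across, 15 mm high, on the bench; a bystander
- carton1: loose dark green carton 80 by 85 by 60 mm at the left; a bystander. Origin: centre of its underside
- carton2: a second such carton beside it; a bystander
- carton3: a third such carton lying across the first two; a bystander
Not all that is in view belongs to the job. What is shaped like the cover but orange is not meant.

How it is judged (in metres and radians):
On the way, in this order (a step that is already met when the one before it is completed fails the run):
1. the cover, sheared off the stack, lies flat and square on the recess floor between the cheeks, not yet home (y of cover in the frame of home between -0.03 and -0.003 m and x of cover in the frame of home between -0.003 and 0.0045 m and z of cover in the frame of home between -0.0015 and 0.0012 m and angle between the y axis of cover and the y axis of home, either way round below 0.03 rad and angle between cover's own z axis and vertical below 0.02 rad), for 0.1 s.
2. the cover is home and pressed against the end rail with at least 5.5 N, steadily (y of cover in the frame of home between -0.002 and 0.002 m and x of cover in the frame of home between -0.003 and 0.0045 m and z of cover in the frame of home between -0.0015 and 0.0012 m and angle between the y axis of cover and the y axis of home, either way round below 0.03 rad and angle between cover's own z axis and vertical below 0.02 rad and contact force between cover and end_rail above 5.5 N), for 0.3 s.
At the end, for the whole second after the job is handed in: the cover lies at rest on the recess floor (flat, within about 1 mm of the floor), within 2 mm of home along the recess, between the cheeks, square within 0.03 rad; the three plates under it have moved less than 3 mm (y of cover in the frame of home between -0.002 and 0.002 m and x of cover in the frame of home between -0.003 and 0.0045 m and z of cover in the frame of home between -0.0015 and 0.0012 m and angle between the y axis of cover and the y axis of home, either way round below 0.03 rad and angle between cover's own z axis and vertical below 0.02 rad and linear speed of cover below 0.005 m/s and distance of each of plate2, plate3, plate4 from where it was at the start of the episode below 0.003 m); the robot touches nothing.
It fails at once if the fingers load the cover with more than 35 N (contact force between the fingers and cover above 35 N).
It fails at once if the cover is driven against the end rail with more than 20 N (contact force between cover and end_rail above 20 N).
It fails at once if a plate of the remaining stack is shifted by more than 3 mm (distance of any of plate2, plate3, plate4 from where it was at the start of the episode above 0.003 m).
It fails at once if the cover is lifted more than 10 mm, dropped below the deck or tipped more than 10 degrees (z of cover in the frame of home above 0.013 m or z of cover in the frame of home below -0.004 m or angle between cover's own z axis and vertical above 0.175 rad).
It fails at once if a bystander is moved by more than 15 mm (distance of any of pliers, screwdriver, bearing, carton1, carton2, carton3 from where it was at the start of the episode above 0.015 m).
It also fails if it takes over 59 s, if anything falls off the work surface, if the arm or the gripper's body presses on something with over 40 N, if the wrist force passes 120 N, or if a joint passes its speed limit or range.

## Robot

A 6-joint arm with a two-finger parallel gripper is mounted at the origin on the work surface. World frame = base frame: x ahead of the robot, y to its left, z up, the work surface at z = 0. Lengths are in m, angles in degrees, forces in N, time in s.
With the tool pointing down it reaches from about 0.35 to 0.725 m from the base axis. Payload 6 kg.
Tool frame: the origin (TCP) lies midway between the tips of the shut fingers; the grasp point (between the pads) lies 19 mm behind it; z points along the fingers, y is the direction in which the jaws open and shut (so a half turn about z gives the same grasp; the last joint's range is limited). The gripper opens to 85 mm and grips with 20 to 120 N. Pads are 22 mm wide; open, the fingers measure 114 mm over their backs; the gripper's body (76 mm by 85 mm) begins 54 mm behind the grasp point. The pads swing forward as they close: fully open they stand 13 mm farther back than shut.
Start: joints at [87.416, 2.303, 4.859, 0, -92.561, -19.12], TCP at [0.222, 0.557, 0.231] pointing down, gripper open.
Joint ranges: [-146.85, 146.85], [-73.84, 115.35], [-62.03, 85.46], [-188.31, 113.3], [-161.28, -10.13], [-171.36, 171.36]. Speed limits (degrees/s): [147.25, 147.25, 172.46, 180, 180, 180].

## Interface

Orientations are given as a 3x3 rotation matrix whose columns are the frame's x, y, z axes.
In Python, from station import bot gives the robot as it stands.
- The arm moves only by the tool arm_command, never from a script. Its argument "commands" is a list of rows, each a list of 2 entries, a list of its own where there are three numbers: the shift along the tool's x, y, z in m, then the turn about the tool's z in degrees. A call has 1 to 12 rows; each row is the pose to reach, as a shift and turn from the pose commanded when the call began, along the tool's axes at that moment; what a row does not reach only later rows make up. A row lasts 1/12 s, in which the tool goes at most 41.7 mm and 7.16 degrees, less where a joint would pass 70% of its speed; a pose out of reach is approached as far as the arm can. A call with a gripper value outside its range is refused whole. "fingers" is the opening, from 0 (shut) to 1 (fully open), set as the call begins (left out, the last holds). The fingers move at their own pace and stop on an object; "squeeze" is the grip in N (left out, the last holds). Time passes only in rows, so rows that repeat a pose let the fingers close. It gives the time, the measured TCP pose, the force and the opening at its end, in the units of the state.
- bot.get_obs(): the state, without advancing time (a new reading comes with each control period).
- bot.read_camera(name): name is "scene" or "top" or "wrist"; returns a dict with "color" (384x512x3 uint8, red, green, blue), "range_z" (384x512 float32, m along the optical axis (not along the pixel's ray), 0 where there is no reading), "intrinsics" (3x3 intrinsics, pixels), "rvec" (rotation vector, rad) and "tvec" (3), from world to camera coordinates, as OpenCV has them. Camera axes: x right, y down, z forward; pixel columns grow to the right and rows downward; lengths in m; the calibration is good to about 2 mm. A picture is of the moment at which its call begins.
- bot.close_job(): hands the job in, once; it reports no verdict.
The state is a dict: "clock": time; "joints": joint angles; "qvel": joint speeds; "joint_efforts": joint torques, N m; "tcp_pos": TCP position; "tool_rot": TCP orientation; "wrist_force": force on the tool from outside, world axes, zero at the start; "ft_torque": the same for the moment, N m; "finger_gap": opening from 0.0 (shut) to 1.0 (fully open).
Only numpy, scipy, OpenCV 4.12 (cv2) and the standard library are available. Lean on these libraries where they do the work, as an engineer would, in place of code of your own. Each camera call takes 0.05 s, during which the arm holds its last target. There are 200 camera calls.

## Working session

There is one attempt and no reset: what is moved stays moved. The work goes in short steps, Python scripts to look and compute and a tool call to move; the robot and the scene stay as the last step left them, time stands still between calls to the robot, and variables do not carry over. Pictures are saved under pics/ and viewed, about 8 in all and at most 12, crops included, and the job is handed in when it is done.

Besides the shell and the picture viewer there is one more tool, called after "Emit:" by a JSON object that holds its "api" and its "payload", one argument or row to a line. arm_command: Moves the arm, as the interface text tells. Its arguments: {"type":"object","properties":{"commands":{"type":"array","items":{"type":"array"}},"fingers":{"type":"number"},"squeeze":{"type":"number"}},"required":["commands"]}

```bash
mkdir -p pics
cat > h.py <<'E'
import numpy as np, cv2
from station import bot
def cam(n):
    d=bot.read_camera(n); R=cv2.Rodrigues(np.array(d["rvec"],float))[0]; t=np.array(d["tvec"],float).ravel()
    K=np.array(d["intrinsics"]); z=d["range_z"]; v,u=np.mgrid[:z.shape[0],:z.shape[1]]
    P=np.stack([(u-K[0,2])/K[0,0]*z,(v-K[1,2])/K[1,1]*z,z],-1)
    W=(P-t)@R; W[z<=0]=np.nan
    return d["color"],W,K,R,t
def save(n,im): cv2.imwrite("pics/"+n+".png",cv2.cvtColor(im,cv2.COLOR_RGB2BGR))
E
python3 - <<'E'
from h import *
o=bot.get_obs(); print({k:np.round(v,4).tolist() for k,v in o.items()})
a=cam("scene");b=cam("top")
np.savez("s0.npz",c1=a[0],w1=a[1],c2=b[0],w2=b[1])
for x in(a,b): print("campos",-x[3].T@x[4],x[2][0,0])
save("a0",np.vstack([a[0],b[0]])[:, :] if 0 else cv2.resize(np.hstack([a[0],b[0]]),(800,300)))
save("top0",cv2.resize(b[0],(800,600)))
E
```

```text
{'clock': 0.0, 'joints': [87.4145, 2.34, 4.8023, -0.0248, -92.5603, -19.1204], 'qvel': [0.0037, 0.0607, 0.0532, -0.002, 0.0148, -0.0858], 'joint_efforts': [0.0002, -36.8196, 34.7415, 6.9323, -0.0053, -0.0], 'tcp_pos': [0.2217, 0.5572, 0.2303], 'tool_rot': [[0.9291, -0.3698, -0.0005], [-0.3698, -0.9291, -0.0017], [0.0002, 0.0018, -1.0]], 'wrist_force': [0.343, -0.2675, -0.1261], 'ft_torque': [0.0236, -0.0131, -0.0051], 'finger_gap': 0.9991}
campos [ 1.03404099 -0.17336865  0.71964653] 400.75556726284395
campos [0.44144986 0.13659748 1.38553673] 494.52080992032364
```

View pics/a0.png

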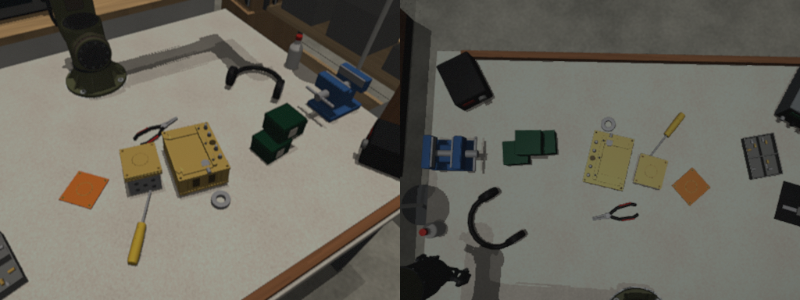

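View pics/top0.png

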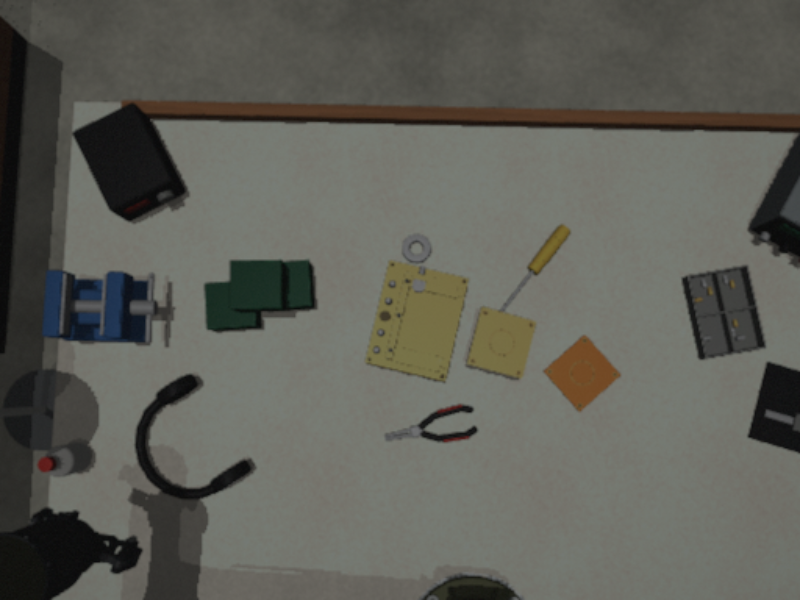

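The candidates for the cover are the gold stack at (501,342) in the 800×600 top view, the orange plate at (581,373), which is the decoy, and the gold housing at (417,320). The stack is the target, and the housing lies to its left (+y). Next I'll measure both.

```bash
cat > m.py <<'E'
from h import *
s=np.load("s0.npz")
def rect(W,C,lo,hi,x0,x1,y0,y1):
    m=(W[...,2]>lo)&(W[...,2]<hi)&(W[...,0]>x0)&(W[...,0]<x1)&(W[...,1]>y0)&(W[...,1]<y1)
    return W[m]
C,W=s["c2"],s["w2"]
f=512/800
for n,(u,v) in dict(stack=(501,342),deck=(430,325),orange=(581,373),bearing=(417,240),cart=(258,285)).items():
    print(n,np.round(W[int(v*f),int(u*f)],4))
for k in("1","2"):
    C,W=s["c"+k],s["w"+k]
    hsv=cv2.cvtColor(C,cv2.COLOR_RGB2HSV)
    P=W.reshape(-1,3);H=hsv.reshape(-1,3)
    c0=s["w2"][int(342*f),int(501*f)]
    g=(np.abs(P[:,2]-.082)<.009)&(H[:,1]>60)&(np.hypot(*(P[:,:2]-c0[:2]).T)<.3)&(H[:,0]>15)&(H[:,0]<35)
    m=g.reshape(C.shape[:2]).astype(np.uint8)
    n,l,st,ce=cv2.connectedComponentsWithStats(m)
    for i in range(1,n):
        if st[i,4]>300:
            Q=W[l==i]; r=cv2.minAreaRect((Q[:,:2]*1000).astype(np.float32))
            print(k,st[i],np.round(ce[i]),"z med",np.median(Q[:,2]).round(4),"rect",np.round(r[0],1),np.round(r[1],1),round(r[2],2))
C=s["c2"]; save("crop0",cv2.resize(C[150:260,220:370],(800,587),interpolation=cv2.INTER_CUBIC))
E
python3 m.py
```

```text
stack [ 0.5159 -0.0336  0.0843]
deck [0.54   0.0853 0.0829]
orange [ 0.4678 -0.1865  0.0037]
bearing [0.6997 0.1104 0.0135]
cart [0.5984 0.3714 0.1204]
1 [ 207  156   88   78 4143] [248. 194.] z med 0.0802 rect [550.3 107.2] [140.8 183.6] 77.75
1 [ 153  182   55   51 1984] [179. 207.] z med 0.0846 rect [515.2 -36.7] [ 98. 105.] 76.15
2 [ 234  167   66   77 3256] [267. 205.] z med 0.0802 rect [549.6 107.9] [138.1 179.3] 77.99
2 [ 299  196   44   46 1361] [320. 219.] z med 0.0841 rect [514.7 -34.9] [ 95.8 100.9] 76.07
```

View pics/crop0.png

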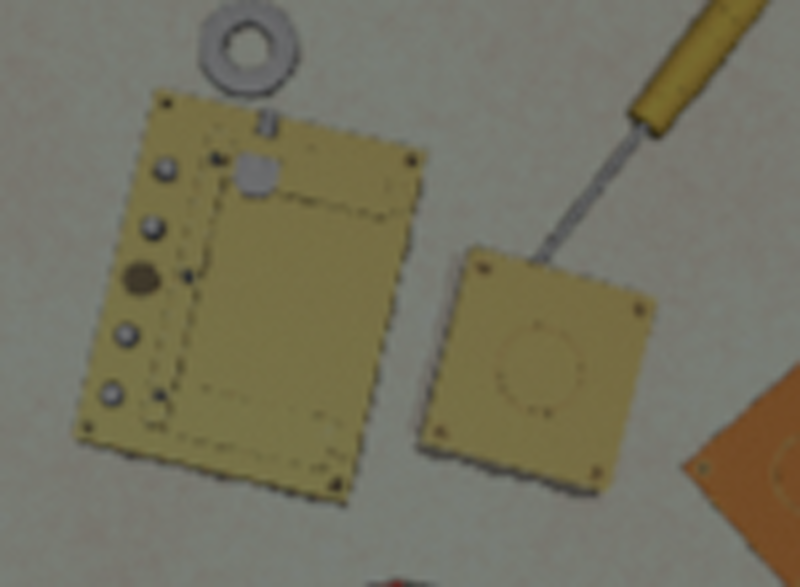

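The crop shows the gold stack at about (540,365) and the housing on its left, with its recess open toward the stack. The plunger is the grey part at about (257,172), on the +x cheek. The measured sizes (about 96×100 mm and 140×180 mm) match the description, and the gap is about 29 mm. I'll move to hover behind the stack.

Emit:
{"api": "arm_command", "payload": {
  "commands": [
    [[0.012,0.0125,0],2],
    [[0.034,0.035,0],6],
    [[0.06,0.062,0],11],
    [[0.088,0.091,0],15],
    [[0.116,0.12,0],20],
    [[0.144,0.149,0],25],
    [[0.172,0.178,0],30],
    [[0.2,0.207,0],35],
    [[0.228,0.236,0],40],
    [[0.256,0.265,0],45],
    [[0.284,0.294,0],50],
    [[0.302,0.312,0],52]
  ],
  "fingers": 0.6
}}

```text
clock: 1.1
tcp_pos: [0.3875, 0.153, 0.2316]
tool_rot: [[0.275, -0.961, 0.001], [-0.961, -0.275, 0.0], [-0.0, -0.001, -1.0]]
wrist_force: [0.7, 0.9, -0.3]
finger_gap: 0.599
```

```bash
cat > go.py <<'E'
import sys; from h import *
o=bot.get_obs(); R=np.array(o["tool_rot"]); p=np.array(o["tcp_pos"])
g=np.array([float(a) for a in sys.argv[1:4]]); a=float(sys.argv[4])
print("t",round(o["clock"],2),"p",p.round(4),"xang",np.degrees(np.arctan2(R[1,0],R[0,0])).round(2),"tilt",R[:,2].round(4),"F",np.round(o["wrist_force"],2),"gap",round(o["finger_gap"],3),"j",np.round(o["joints"],0))
print("shift",(R.T@(g-p)).round(4),"turn",((np.degrees(np.arctan2(R[1,0],R[0,0]))-a+180)%360-180).round(2))
E
python3 go.py 0.497 -0.111 0.23 -102.1
```

```text
t 1.1 p [0.3875 0.153  0.2316] xang -74.03 tilt [ 7.e-04  3.e-04 -1.e+00] F [ 0.67  0.89 -0.33] gap 0.599 j [ 50. -27. -20.   0. -97. -34.]
shift [ 0.284  -0.0326  0.0015] turn 28.07
```

Emit:
{"api": "arm_command", "payload": {
  "commands": [
    [[0.02,-0.003,0],2],
    [[0.05,-0.006,0],5],
    [[0.085,-0.01,0],9],
    [[0.12,-0.014,0],13],
    [[0.155,-0.018,0],17],
    [[0.19,-0.022,0],21],
    [[0.225,-0.026,0],24],
    [[0.255,-0.03,0],27],
    [[0.275,-0.032,0],28],
    [[0.284,-0.033,0],28],
    [[0.284,-0.033,0],28],
    [[0.284,-0.033,0],28]
  ]
}}

```text
clock: 2.1
tcp_pos: [0.4982, -0.1073, 0.2309]
tool_rot: [[-0.203, -0.979, -0.001], [-0.979, 0.203, 0.0], [0.0, 0.001, -1.0]]
wrist_force: [-0.2, 0.3, 0.1]
finger_gap: 0.602
```

```bash
python3 go.py 0.497 -0.111 0.23 -102.1
python3 - <<'E'
from h import *
c=cam("wrist"); np.savez("w1.npz",c=c[0],w=c[1],K=c[2],R=c[3],t=c[4])
print("campos",(-c[3].T@c[4]).round(3),"axis",c[3][2].round(2),c[2][0,0])
save("w1",cv2.resize(c[0],(800,600)))
E
```

```text
t 2.1 p [ 0.4982 -0.1073  0.2309] xang -101.72 tilt [-0.001  0.    -1.   ] F [-0.16  0.33  0.11] gap 0.602 j [ 11. -12.  -8.  -0. -93. -22.]
shift [0.0038 0.0005 0.0009] turn 0.38
campos [ 0.483 -0.185  0.374] axis [ 0.06  0.3  -0.95] 288.63744504075856
```

View pics/w1.png

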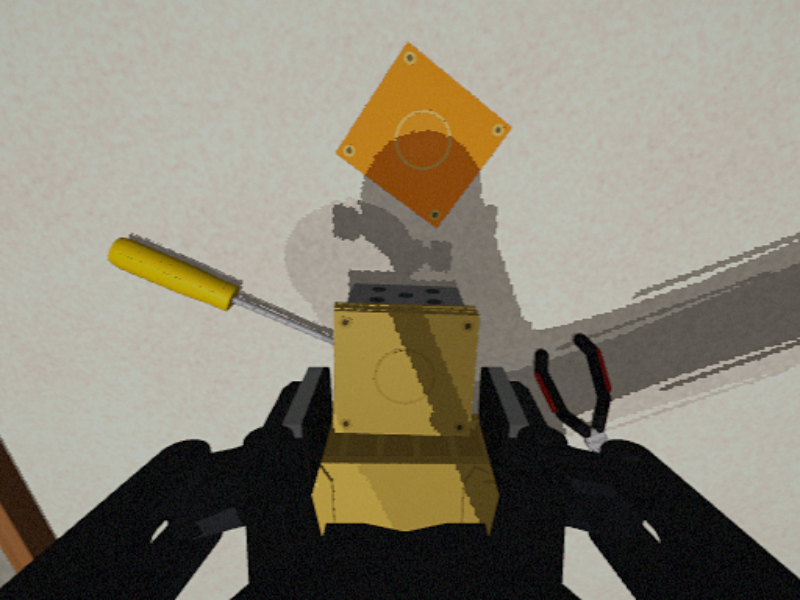

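The wrist view shows the cover's -y edge at row ≈305, columns 334–480, and its +y edge at row ≈432. The housing mouth is below that at row ≈462. I'll measure both finely from this view.

```bash
cat > m2.py <<'E'
from h import *
s=np.load("w1.npz"); C,W=s["c"],s["w"]
hsv=cv2.cvtColor(C,cv2.COLOR_RGB2HSV)
gold=(hsv[...,1]>90)&(hsv[...,0]>15)&(hsv[...,0]<32)
def frame(a): a=np.radians(a); y=np.array([np.cos(a),np.sin(a)]); return np.array([y[1],-y[0]]),y
# cover
m=gold&(W[...,2]>.080)&(np.hypot(W[...,0]-.515,W[...,1]+.036)<.075)
v,u=np.where(m); print("region",u.min(),u.max(),v.min(),v.max(),"z pct",np.nanpercentile(W[m][:,2],[5,50,95]).round(4))
# wrist column profile through the middle of the cover
f=512/800
for uu in(230,260,290): print(uu,[(vv,W[vv,uu].round(4).tolist()) for vv in range(188,204)] if uu==260 else "")
Q=W[m&(W[...,2]>.0825)]; A=np.c_[Q[:,:2],np.ones(len(Q))]; print("plane",np.linalg.lstsq(A,Q[:,2],rcond=None)[0].round(4))
r=cv2.minAreaRect((Q[:,:2]*1000).astype(np.float32)); print("rect",r)
# edge points by fit : project top outline by colour on plane
xh,yh=frame(77.9)
Z=W[...,:2]-np.array([.515,-.0355]); X=Z@xh; Y=Z@yh
for side in("rear","front"):
    pts=[]
    for uu in range(222,300,4):
        col=np.where(m[:,uu]&(W[:,uu,2]>.0825))[0]
        if len(col)<10: continue
        vv=col.min() if side=="rear" else col.max(); pts.append((X[vv,uu],Y[vv,uu]))
    pts=np.array(pts); k=np.polyfit(pts[:,0],pts[:,1],1); print(side,np.round(k,4),"deg",np.degrees(np.arctan(k[0])).round(2),"res",np.std(pts[:,1]-np.polyval(k,pts[:,0])).round(4))
for side in("L","R"):
    pts=[]
    for vv in range(205,270,4):
        row=np.where(m[vv]&(W[vv,:,2]>.0825))[0]
        uu=row.min() if side=="L" else row.max(); pts.append((Y[vv,uu],X[vv,uu]))
    pts=np.array(pts); k=np.polyfit(pts[:,0],pts[:,1],1); print(side,np.round(k,4),"deg",np.degrees(np.arctan(k[0])).round(2))
# housing face
hm=gold&(W[...,2]>.07)&(Y>.06)
v,u=np.where(hm); pts=[]
for uu in range(u.min()+3,u.max()-3,4):
    c=np.where(hm[:,uu])[0]
    if len(c): pts.append((X[c.min(),uu],Y[c.min(),uu],W[c.min()+4,uu,2]))
pts=np.array(pts); k=np.polyfit(pts[:,0],pts[:,1],1); print("hface",np.round(k,4),np.degrees(np.arctan(k[0])).round(2),"xrange",pts[:,0].min().round(4),pts[:,0].max().round(4)); print("z",pts[:,2].round(4))
save("w1c",cv2.resize(C[185:345,190:330],(700,800))[:600] if 0 else cv2.resize(C[185:345,185:335],(560,600),interpolation=cv2.INTER_CUBIC))
E
python3 m2.py
```

```text
region 199 322 196 315 z pct [0.0846 0.0858 0.087 ]
230 
260 [(188, [0.503, -0.0801, 0.031]), (189, [0.503, -0.0803, 0.0359]), (190, [0.5032, -0.0792, 0.0366]), (191, [0.5032, -0.0793, 0.0409]), (192, [0.5032, -0.0797, 0.046]), (193, [0.5032, -0.0795, 0.0493]), (194, [0.5033, -0.0792, 0.0518]), (195, [0.5022, -0.0851, 0.0734]), (196, [0.5024, -0.0841, 0.0739]), (197, [0.5024, -0.0841, 0.0772]), (198, [0.5025, -0.0838, 0.0795]), (199, [0.5025, -0.0837, 0.0825]), (200, [0.5025, -0.0835, 0.0853]), (201, [0.5028, -0.0821, 0.0843]), (202, [0.5029, -0.082, 0.0871]), (203, [0.5032, -0.0805, 0.0861])]
290 
plane [-0.0009 -0.1418  0.0825]
rect ((511.7044677734375, -47.1884765625), (117.44251251220703, 100.79975891113281), 76.79901123046875)
rear [-0.0275 -0.0497] deg -1.57 res 0.0002
front [-0.0272  0.0454] deg -1.56 res 0.0005
L [0.1304 0.048 ] deg 7.43
R [-0.0947 -0.0501] deg -5.41
hface [0.0071 0.0762] 0.41 xrange -0.0706 0.0655
z [0.0843 0.079  0.081  0.0801 0.0808 0.0798 0.0802 0.0804 0.0813 0.0791
 0.0803 0.0801 0.08   0.0799 0.0799 0.0801 0.0805 0.0798 0.081  0.0789
 0.0805 0.0806 0.0796 0.0801 0.0803 0.0799 0.0803 0.0792 0.0807]
```

View pics/w1c.png

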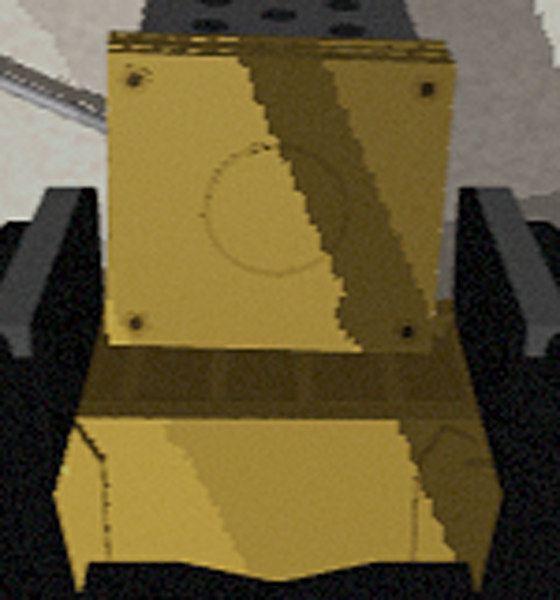

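Run:
```python
from h import *
s=np.load("w1.npz");K,R,t=s["K"],s["R"],s["t"]; o=-R.T@t
a=np.radians(78.0);yh=np.array([np.cos(a),np.sin(a)]);xh=np.array([yh[1],-yh[0]]);H=np.array([.5499,.1076])
def px(cu,cv,z):
    u=185+(cu+.5)/(560/150)-.5;v=185+(cv+.5)/3.75-.5
    d=R.T@np.array([(u-K[0,2])/K[0,0],(v-K[1,2])/K[1,1],1]);return (o+d*(z-o[2])/d[2])[:2]
for n,cu,cv,z in[("cov FL",108,345,.0855),("FR",432,352,.0855),("RL",108,57,.0855),("RR",455,62,.0855),("cheekL far",105,530,.084),("cheekL near",105,462,.084),("cheekR far",415,540,.084),("cheekR near",415,490,.084),("mouthL",80,420,.084),("faceR",440,418,.08),("faceL",100,418,.08)]:
    p=px(cu,cv,z);q=p-H;print(n,p.round(4),"housing x,y mm",(1000*np.array([q@xh,q@yh])).round(1))
```

```text
cov FL [ 0.5743 -0.002 ] housing x,y mm [  46.7 -102.1]
FR [0.476  0.0209] housing x,y mm [ -54.2 -100.2]
RL [ 0.5507 -0.0938] housing x,y mm [  42.7 -196.8]
RR [ 0.4544 -0.0723] housing x,y mm [ -56.1 -195.9]
cheekL far [0.5935 0.0678] housing x,y mm [ 51.  -29.9]
cheekL near [0.5867 0.0414] housing x,y mm [ 49.8 -57.1]
cheekR far [0.4931 0.0927] housing x,y mm [-52.4 -26.3]
cheekR near [0.4898 0.0727] housing x,y mm [-51.5 -46.6]
mouthL [0.5905 0.0241] housing x,y mm [ 57.1 -73.3]
faceR [0.4773 0.0499] housing x,y mm [-59.  -71.5]
faceL [0.5855 0.0275] housing x,y mm [ 51.4 -70.9]
```

The housing-frame numbers agree with the drawing: cheeks at ±51.5 mm, face at −70 to −73 mm. The cover centre lies at about x −5 mm, with its rear edge at y −196.5 mm and about 1.7° of yaw. I'll touch down softly on the cover top to find the tip height.

```bash
python3 go.py 0.508 -0.0655 0.108 -102.0
```

```text
t 2.15 p [ 0.4982 -0.1068  0.2312] xang -101.66 tilt [-3.e-04  2.e-04 -1.e+00] F [ 0.31 -0.36 -0.25] gap 0.604 j [ 11. -12.  -8.  -0. -93. -22.]
shift [-0.0424 -0.0013  0.1232] turn 0.34
```

Emit:
{"api": "arm_command", "payload": {
  "commands": [
    [[-0.01,0,0.006],0.3],
    [[-0.025,-0.001,0.02],0.3],
    [[-0.042,-0.0015,0.045],0.3],
    [[-0.042,-0.0015,0.07],0.3],
    [[-0.042,-0.0015,0.092],0.3],
    [[-0.042,-0.0015,0.108],0.3],
    [[-0.042,-0.0015,0.118],0.3],
    [[-0.042,-0.0015,0.123],0.3],
    [[-0.042,-0.0015,0.123],0.3],
    [[-0.042,-0.0015,0.123],0.3]
  ]
}}

```text
clock: 2.98
tcp_pos: [0.5088, -0.0663, 0.1093]
tool_rot: [[-0.207, -0.978, 0.001], [-0.978, 0.207, -0.0], [-0.0, -0.001, -1.0]]
wrist_force: [0.1, 0.6, 1.3]
finger_gap: 0.597
```

```bash
python3 go.py 0.508 -0.0655 0.085 -102.0
python3 - <<'E'
from h import *
c=cam("wrist"); np.savez("w2.npz",c=c[0],w=c[1],K=c[2],R=c[3],t=c[4]); save("w2",c[0][130:386,140:372].repeat(2,0).repeat(2,1))
E
```

```text
t 2.98 p [ 0.5088 -0.0663  0.1093] xang -101.97 tilt [ 1.4e-03 -2.0e-04 -1.0e+00] F [0.08 0.59 1.32] gap 0.597 j [ 15. -10. -20.   0. -80. -27.]
shift [-0.0006  0.001   0.0243] turn 0.03
```

View pics/w2.png

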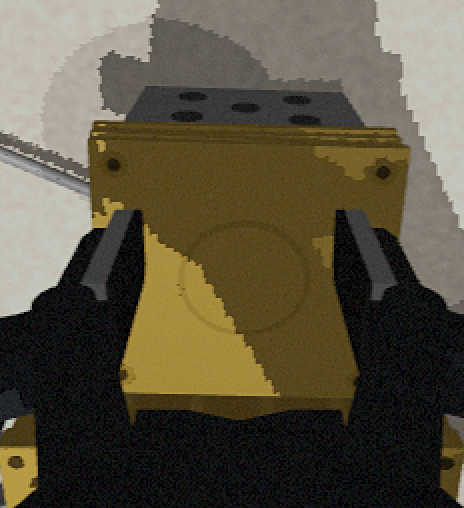

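The fingers straddle the plate inside its width (tips at ≈(125,215) and (350,215)) and nothing is touched yet. I'll descend in small steps.

Emit:
{"api": "arm_command", "payload": {
  "commands": [
    [[0,0,0.006],0],
    [[0,0,0.012],0],
    [[0,0,0.018],0],
    [[0,0,0.021],0],
    [[0,0,0.021],0],
    [[0,0,0.021],0]
  ]
}}

```text
clock: 3.53
tcp_pos: [0.5083, -0.0668, 0.0871]
tool_rot: [[-0.208, -0.978, -0.001], [-0.978, 0.208, -0.0], [0.0, 0.0, -1.0]]
wrist_force: [-0.7, 0.1, 0.3]
finger_gap: 0.6
```

Emit:
{"api": "arm_command", "payload": {
  "commands": [
    [[0,0,0.0005],0],
    [[0,0,0.001],0],
    [[0,0,0.0015],0],
    [[0,0,0.002],0],
    [[0,0,0.002],0]
  ]
}}

```text
clock: 3.95
tcp_pos: [0.5084, -0.0666, 0.0853]
tool_rot: [[-0.208, -0.978, -0.0], [-0.978, 0.208, -0.0], [0.0, 0.0, -1.0]]
wrist_force: [-0.3, -0.8, -0.1]
finger_gap: 0.595
```

Emit:
{"api": "arm_command", "payload": {
  "commands": [
    [[0,0,0.0005],0],
    [[0,0,0.001],0],
    [[0,0,0.001],0]
  ]
}}

```text
clock: 4.2
tcp_pos: [0.5084, -0.0666, 0.0842]
tool_rot: [[-0.208, -0.978, -0.0], [-0.978, 0.208, -0.0], [0.0, 0.0, -1.0]]
wrist_force: [-0.1, 0.1, 0.0]
finger_gap: 0.602
```

Emit:
{"api": "arm_command", "payload": {
  "commands": [
    [[0,0,0.0005],0],
    [[0,0,0.001],0],
    [[0,0,0.001],0]
  ]
}}

```text
clock: 4.45
tcp_pos: [0.5084, -0.0666, 0.0832]
tool_rot: [[-0.208, -0.978, -0.0], [-0.978, 0.208, -0.0], [0.0, 0.0, -1.0]]
wrist_force: [-1.1, 0.4, -0.8]
finger_gap: 0.599
```

Emit:
{"api": "arm_command", "payload": {
  "commands": [
    [[0,0,0.0004],0],
    [[0,0,0.0008],0],
    [[0,0,0.0008],0]
  ]
}}

```text
clock: 4.7
tcp_pos: [0.5084, -0.0666, 0.0824]
tool_rot: [[-0.208, -0.978, -0.0], [-0.978, 0.208, -0.0], [0.0, 0.0, -1.0]]
wrist_force: [-0.0, 0.3, -0.0]
finger_gap: 0.598
```

Emit:
{"api": "arm_command", "payload": {
  "commands": [
    [[0,0,0.0004],0],
    [[0,0,0.0008],0],
    [[0,0,0.0008],0]
  ]
}}

```text
clock: 4.95
tcp_pos: [0.5085, -0.0667, 0.0819]
tool_rot: [[-0.208, -0.978, 0.0], [-0.978, 0.208, -0.0], [0.0, -0.0, -1.0]]
wrist_force: [0.8, -0.1, 1.5]
finger_gap: 0.6
```

Emit:
{"api": "arm_command", "payload": {
  "commands": [
    [[0,0,0.0004],0],
    [[0,0,0.0006],0],
    [[0,0,0.0006],0]
  ]
}}

```text
clock: 5.2
tcp_pos: [0.5087, -0.0667, 0.0819]
tool_rot: [[-0.208, -0.978, 0.001], [-0.978, 0.208, -0.0], [0.0, -0.001, -1.0]]
wrist_force: [-1.1, 0.2, 4.9]
finger_gap: 0.599
```

Emit:
{"api": "arm_command", "payload": {
  "commands": [
    [[0,0,0.0004],0],
    [[0,0,0.0006],0],
    [[0,0,0.0006],0]
  ]
}}

```text
clock: 5.45
tcp_pos: [0.5089, -0.0668, 0.0819]
tool_rot: [[-0.208, -0.978, 0.001], [-0.978, 0.208, -0.001], [0.0, -0.002, -1.0]]
wrist_force: [-1.9, -0.0, 7.4]
finger_gap: 0.6
```

Contact is at measured TCP z 0.0819 m, which is the cover top, and the arm stiffness is about 4.5 N/mm. I'll lift, step back behind the -y edge, and lower until the tips are about 3 mm below the cover's top, above plate2.

Emit:
{"api": "arm_command", "payload": {
  "commands": [
    [[0,0,-0.004],0],
    [[0,0,-0.01],0],
    [[0.006,0,-0.013],0],
    [[0.016,0,-0.013],0],
    [[0.026,0,-0.013],0],
    [[0.034,0,-0.013],0],
    [[0.037,0,-0.01],0],
    [[0.037,0,-0.005],0],
    [[0.037,0,-0.001],0],
    [[0.037,0,0.0015],0],
    [[0.037,0,0.0015],0],
    [[0.037,0,0.0015],0]
  ]
}}

```text
clock: 6.45
tcp_pos: [0.5006, -0.1026, 0.0787]
tool_rot: [[-0.208, -0.978, -0.001], [-0.978, 0.208, -0.0], [0.0, 0.001, -1.0]]
wrist_force: [-0.1, 0.6, 0.0]
finger_gap: 0.601
```

```bash
cat > st.py <<'E'
from h import *
def st():
    o=bot.get_obs(); R=np.array(o["tool_rot"]); p=np.array(o["tcp_pos"])
    a=np.radians(78.0);yh=np.array([np.cos(a),np.sin(a)]);xh=np.array([yh[1],-yh[0]]);q=p[:2]-[.5499,.1076];F=np.array(o["wrist_force"])
    print("t",round(o["clock"],2),"h x,y mm",(1000*q@xh).round(2),(1000*q@yh).round(2),"z",(1000*p[2]).round(2),"xang",np.degrees(np.arctan2(R[1,0],R[0,0])).round(2),"Fxy(h)",(F[:2]@xh).round(2),(F[:2]@yh).round(2),"Fz",F[2].round(2))
def meas(n,view=0):
    c=cam("wrist"); np.savez(n+".npz",c=c[0],w=c[1],K=c[2],R=c[3],t=c[4])
    save(n,cv2.resize(c[0][100:384,120:392],(766,800))[:600] if view==2 else cv2.resize(c[0][130:384,130:390],(600,586),interpolation=cv2.INTER_CUBIC))
E
python3 -c "
from st import *
st(); meas('w3'); st()"
```

```text
t 6.45 h x,y mm -4.48 -215.87 z 78.71 xang -101.98 Fxy(h) -0.17 0.56 Fz 0.04
t 6.5 h x,y mm -4.32 -215.84 z 79.0 xang -101.98 Fxy(h) 0.57 0.04 Fz 0.01
```

View pics/w3.png

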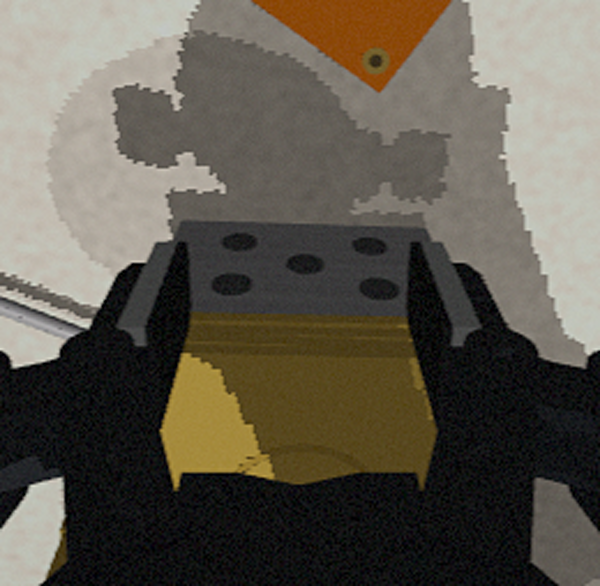

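The fingertips are behind the stack's -y edge (plate edges at rows ≈315–355). I'll advance slowly to make contact.

Emit:
{"api": "arm_command", "payload": {
  "commands": [
    [[-0.001,0,0],0],
    [[-0.002,0,0],0],
    [[-0.003,0,0],0],
    [[-0.004,0,0],0],
    [[-0.005,0,0],0],
    [[-0.006,0,0],0],
    [[-0.007,0,0],0],
    [[-0.008,0,0],0]
  ]
}}

```text
clock: 7.17
tcp_pos: [0.5024, -0.0949, 0.079]
tool_rot: [[-0.208, -0.978, -0.0], [-0.978, 0.208, -0.0], [0.0, -0.0, -1.0]]
wrist_force: [-0.4, 0.6, 0.0]
finger_gap: 0.6
```

Emit:
{"api": "arm_command", "payload": {
  "commands": [
    [[-0.0008,0,0],0],
    [[-0.0016,0,0],0],
    [[-0.0024,0,0],0],
    [[-0.0032,0,0],0],
    [[-0.004,0,0],0],
    [[-0.004,0,0],0]
  ]
}}

```text
clock: 7.67
tcp_pos: [0.5033, -0.091, 0.079]
tool_rot: [[-0.208, -0.978, 0.0], [-0.978, 0.208, -0.0], [0.0, -0.0, -1.0]]
wrist_force: [-0.2, 0.3, -0.4]
finger_gap: 0.599
```

```bash
python3 -c "
from st import *
st()"
```

```text
t 7.67 h x,y mm -4.34 -203.92 z 79.03 xang -102.0 Fxy(h) -0.27 0.29 Fz -0.42
```

Emit:
{"api": "arm_command", "payload": {
  "commands": [
    [[-0.001,0,0],0],
    [[-0.002,0,0],0],
    [[-0.003,0,0],0],
    [[-0.004,0,0],0],
    [[-0.005,0,0],0],
    [[-0.006,0,0],0],
    [[-0.007,0,0],0],
    [[-0.008,0,0],0]
  ]
}}

```text
clock: 8.33
tcp_pos: [0.5049, -0.0831, 0.0791]
tool_rot: [[-0.208, -0.978, 0.0], [-0.978, 0.208, -0.0], [0.0, -0.0, -1.0]]
wrist_force: [0.7, -0.2, -0.3]
finger_gap: 0.599
```

```bash
python3 -c "
from st import *
st(); meas('w4')
a=cam('top')
c=a[0]; np.savez('t4.npz',c=a[0],w=a[1],K=a[2],R=a[3],t=a[4])
im=cv2.imread('pics/w4.png'); t=cv2.cvtColor(cv2.resize(c[150:260,220:350],(693,586),interpolation=cv2.INTER_CUBIC),cv2.COLOR_RGB2BGR)
cv2.imwrite('pics/c4.png',cv2.resize(np.hstack([im[150:530,80:520],t[100:480,100:460]]),(800,380)))"
```

```text
t 8.33 h x,y mm -4.34 -195.93 z 79.05 xang -102.0 Fxy(h) 0.73 -0.02 Fz -0.29
```

View pics/c4.png

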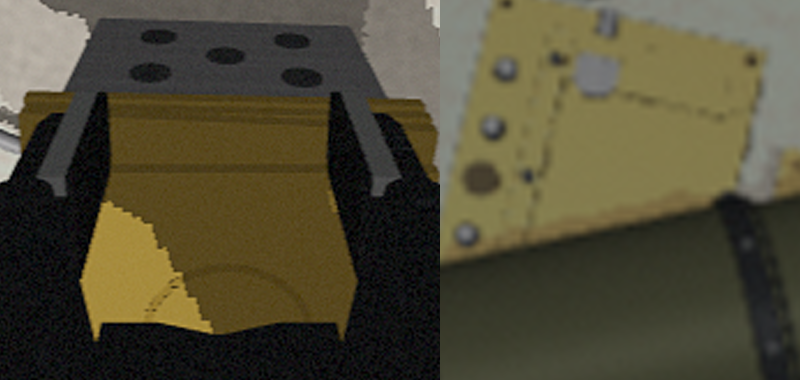

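The wrist view (left panel) shows the cover sliding: its rear edge is at row ≈168, while plate2's edge stays at row ≈100. Next I'll measure the rear edge, its lateral position and plate2.

```bash
cat > px.py <<'E'
from h import *
a=np.radians(78.0);yh=np.array([np.cos(a),np.sin(a)]);xh=np.array([yh[1],-yh[0]]);H=np.array([.5499,.1076])
def hp(s,u,v,z):
    K,R,t=s["K"],s["R"],s["t"];o=-R.T@t;d=R.T@np.array([(u-K[0,2])/K[0,0],(v-K[1,2])/K[1,1],1]);q=(o+d*(z-o[2])/d[2])[:2]-H
    return (1000*np.array([q@xh,q@yh])).round(1)
E
python3 - <<'E'
from px import *
s=np.load("w4.npz"); C=s["c"].astype(float).sum(2)
for u in range(218,272,8):
    col=cv2.GaussianBlur(C[:,u-1:u+2].mean(1).reshape(-1,1).astype(np.float32),(1,3),0).ravel()
    seg=col[255:285]; v=255+np.argmin(seg); print(u,v,hp(s,u,v,.0835),end=" ")
print()
print("plate2 rear corners", hp(s,130+(80+25)/2.308,130+(150+95)/2.307,.0815),hp(s,130+(80+430)/2.308,130+(150+103)/2.307,.0815))
t=np.load("t4.npz"); hsv=cv2.cvtColor(t["c"],cv2.COLOR_RGB2HSV);W=t["w"]
E
```

```text
218 268 [  18.9 -185.4] 226 267 [  14.4 -186.1] 234 267 [  10.  -186.1] 242 268 [   5.6 -185.4] 250 268 [   1.2 -185.4] 258 268 [  -3.2 -185.4] 266 267 [  -7.7 -186.1] 
plate2 rear corners [  41.3 -203.8] [ -53.7 -201.9]
```

The cover's rear edge is square, at TCP y + 10.5 mm, so home is at TCP y ≈ −80.5. I'll push on with a slight +x bias to centre it on the recess.

Emit:
{"api": "arm_command", "payload": {
  "commands": [
    [[-0.0015,-0.0002,0],0],
    [[-0.0035,-0.0005,0],0],
    [[-0.006,-0.0008,0],0],
    [[-0.0085,-0.0011,0],0],
    [[-0.011,-0.0014,0],0],
    [[-0.0135,-0.0017,0],0],
    [[-0.016,-0.002,0],0],
    [[-0.0185,-0.0023,0],0],
    [[-0.021,-0.0026,0],0],
    [[-0.0235,-0.0029,0],0],
    [[-0.025,-0.0031,0],0],
    [[-0.025,-0.0031,0],0]
  ]
}}

```text
clock: 9.43
tcp_pos: [0.5132, -0.0591, 0.079]
tool_rot: [[-0.208, -0.978, 0.0], [-0.978, 0.208, 0.0], [-0.0, -0.0, -1.0]]
wrist_force: [0.1, -0.0, -0.1]
finger_gap: 0.599
```

```bash
python3 -c "
from st import *
st()
a=cam('scene'); np.savez('s5.npz',c=a[0],w=a[1],K=a[2],R=a[3],t=a[4])
save('s5',cv2.resize(a[0][150:260,140:300],(800,550),interpolation=cv2.INTER_CUBIC))"
```

```text
t 9.43 h x,y mm -1.21 -170.7 z 79.01 xang -101.99 Fxy(h) 0.13 0.01 Fz -0.08
```

View pics/s5.png

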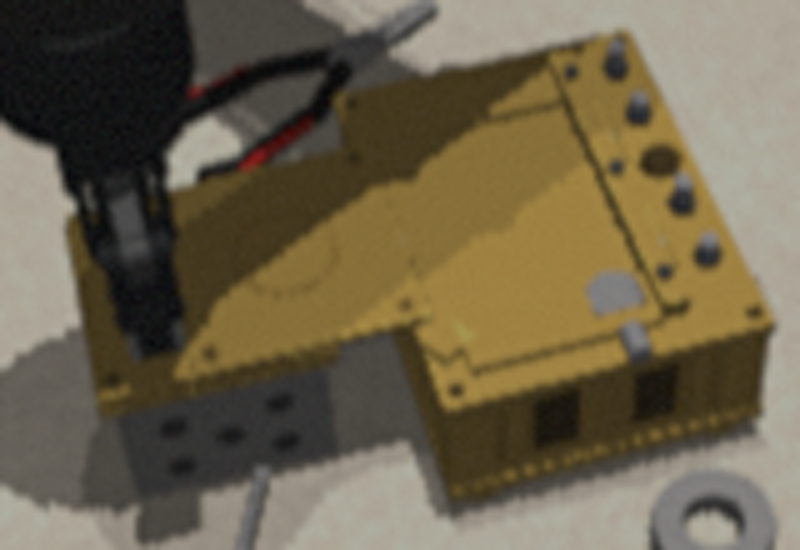

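Run:
```python
from px import *
s=np.load("s5.npz")
for n,u,v,z in[("cov +x rear",183,375,.0855),("cov +x front",425,318,.0855),("cheek+x in",475,372,.084),("cheek+x far",660,315,.084),("house +x -y",448,408,.08),("house +x +y",772,325,.08),("house -x -y",340,95,.08),("plate2 rear +x",105,412,.0815),("cheek-x a",490,115,.084),("cheek-x b",562,102,.084)]:
    print(n,hp(s,140+(u+.5)/5-.5,150+(v+.5)/5-.5,z))
```

```text
cov +x rear [  44.9 -163.3]
cov +x front [ 47.1 -65.9]
cheek+x in [ 77.9 -54.3]
cheek+x far [73.8 24.6]
house +x -y [ 88.4 -68.5]
house +x +y [89.7 67.1]
house -x -y [-89.8 -66.6]
plate2 rear +x [  50.  -195.3]
cheek-x a [-53.8  -7.8]
cheek-x b [-51.6  24.7]
```

Emit:
{"api": "arm_command", "payload": {
  "commands": [
    [[-0.001,-0.0004,0],0],
    [[-0.0025,-0.001,0],0],
    [[-0.0045,-0.0016,0],0],
    [[-0.0065,-0.0021,0],0],
    [[-0.0085,-0.0025,0],0],
    [[-0.0105,-0.0025,0],0],
    [[-0.0125,-0.0025,0],0],
    [[-0.0145,-0.0025,0],0],
    [[-0.0165,-0.0025,0],0],
    [[-0.0185,-0.0025,0],0],
    [[-0.02,-0.0025,0],0],
    [[-0.02,-0.0025,0],0]
  ]
}}

```text
clock: 10.48
tcp_pos: [0.5198, -0.0401, 0.079]
tool_rot: [[-0.208, -0.978, 0.0], [-0.978, 0.208, 0.0], [-0.0, -0.0, -1.0]]
wrist_force: [0.1, -0.2, 0.4]
finger_gap: 0.6
```

```bash
python3 -c "
from st import *
st()"
```

```text
t 10.48 h x,y mm 1.26 -150.72 z 79.02 xang -101.99 Fxy(h) 0.1 -0.22 Fz 0.41
```

Emit:
{"api": "arm_command", "payload": {
  "commands": [
    [[-0.0015,0,0],0],
    [[-0.0035,0,0],0],
    [[-0.006,0,0],0],
    [[-0.0085,0,0],0],
    [[-0.011,0,0],0],
    [[-0.0135,0,0],0],
    [[-0.016,0,0],0],
    [[-0.0185,0,0],0],
    [[-0.021,0,0],0],
    [[-0.0235,0,0],0],
    [[-0.025,0,0],0],
    [[-0.025,0,0],0]
  ]
}}

```text
clock: 11.48
tcp_pos: [0.525, -0.0156, 0.079]
tool_rot: [[-0.208, -0.978, 0.0], [-0.978, 0.208, -0.0], [-0.0, -0.0, -1.0]]
wrist_force: [-0.1, 0.1, 0.0]
finger_gap: 0.599
```

```bash
python3 -c "
from st import *
st()
a=cam('scene'); np.savez('s6.npz',c=a[0],w=a[1],K=a[2],R=a[3],t=a[4])
meas('w6'); im=cv2.imread('pics/w6.png')[150:530,80:520]
b=cv2.cvtColor(cv2.resize(a[0][160:250,150:290],(700,450),interpolation=cv2.INTER_CUBIC),cv2.COLOR_RGB2BGR)
cv2.imwrite('pics/c6.png',np.vstack([b[:,:700],cv2.resize(np.hstack([im,im*0]),(700,302))])[:600] if 0 else np.hstack([cv2.resize(im,(340,294)),b[0:294,0:0]]) if 0 else cv2.resize(np.hstack([cv2.resize(im,(521,450)),b]),(800,295)))"
```

```text
t 11.48 h x,y mm 1.28 -125.72 z 79.03 xang -101.99 Fxy(h) -0.14 0.02 Fz 0.01
```

View pics/c6.png

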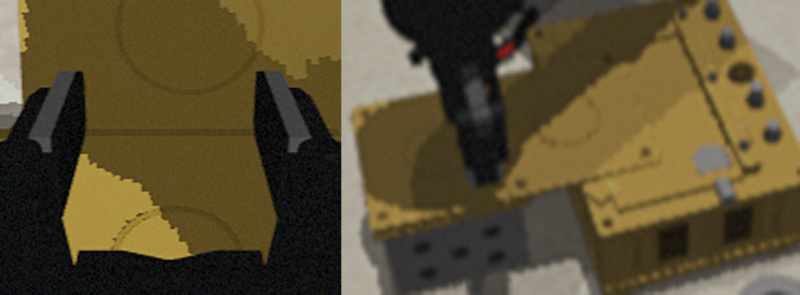

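Both views show the cover inside the cheeks with its rear edge square and plate2 staying behind. I'll go on gently past the rear drop, lowering the tips 0.4 mm to keep good edge overlap.

Emit:
{"api": "arm_command", "payload": {
  "commands": [
    [[-0.0015,0,0.0001],0],
    [[-0.0035,0,0.0002],0],
    [[-0.0055,0,0.0003],0],
    [[-0.0075,0,0.0004],0],
    [[-0.009,0,0.0004],0],
    [[-0.0105,0,0.0004],0],
    [[-0.012,0,0.0004],0],
    [[-0.0135,0,0.0004],0],
    [[-0.015,0,0.0004],0],
    [[-0.0165,0,0.0004],0],
    [[-0.018,0,0.0004],0],
    [[-0.018,0,0.0004],0]
  ]
}}

```text
clock: 12.58
tcp_pos: [0.5287, 0.0019, 0.0786]
tool_rot: [[-0.208, -0.978, 0.0], [-0.978, 0.208, -0.0], [0.0, -0.0, -1.0]]
wrist_force: [-0.2, 0.3, -0.4]
finger_gap: 0.602
```

```bash
python3 -c "
from st import *
st()"
```

```text
t 12.58 h x,y mm 1.26 -107.79 z 78.63 xang -101.99 Fxy(h) -0.2 0.23 Fz -0.36
```

Emit:
{"api": "arm_command", "payload": {
  "commands": [
    [[-0.0007,0,0],0],
    [[-0.0014,0,0],0],
    [[-0.0021,0,0],0],
    [[-0.0028,0,0],0],
    [[-0.0035,0,0],0],
    [[-0.0042,0,0],0],
    [[-0.005,0,0],0],
    [[-0.005,0,0],0]
  ]
}}

```text
clock: 13.25
tcp_pos: [0.5297, 0.0067, 0.0786]
tool_rot: [[-0.208, -0.978, -0.0], [-0.978, 0.208, -0.0], [0.0, 0.0, -1.0]]
wrist_force: [-0.4, 0.1, 0.2]
finger_gap: 0.595
```

```bash
python3 -c "
from st import *
st()"
```

```text
t 13.25 h x,y mm 1.24 -102.92 z 78.6 xang -102.0 Fxy(h) -0.4 0.01 Fz 0.19
```

Emit:
{"api": "arm_command", "payload": {
  "commands": [
    [[-0.0006,0,0],0],
    [[-0.0012,0,0],0],
    [[-0.0018,0,0],0],
    [[-0.0024,0,0],0],
    [[-0.003,0,0],0],
    [[-0.003,0,0],0]
  ]
}}

```text
clock: 13.75
tcp_pos: [0.5302, 0.0093, 0.0787]
tool_rot: [[-0.208, -0.978, -0.0], [-0.978, 0.208, -0.001], [0.001, 0.0, -1.0]]
wrist_force: [-1.5, -2.1, 0.9]
finger_gap: 0.598
```

Emit:
{"api": "arm_command", "payload": {
  "commands": [
    [[-0.0005,0,0],0],
    [[-0.001,0,0],0],
    [[-0.0015,0,0],0],
    [[-0.002,0,0],0],
    [[-0.002,0,0],0]
  ]
}}

```text
clock: 14.17
tcp_pos: [0.5305, 0.0109, 0.0787]
tool_rot: [[-0.208, -0.978, -0.001], [-0.978, 0.208, -0.001], [0.001, 0.0, -1.0]]
wrist_force: [-2.2, -4.9, 3.1]
finger_gap: 0.602
```

```bash
python3 -c "
from st import *
st()"
```

```text
t 14.17 h x,y mm 1.17 -98.64 z 78.72 xang -102.02 Fxy(h) -1.08 -5.29 Fz 3.05
```

The plunger bump is showing at 5.3 N, at the expected place about 18–20 mm before home. I'll continue gently.

Emit:
{"api": "arm_command", "payload": {
  "commands": [
    [[-0.0005,0,0],0],
    [[-0.001,0,0],0],
    [[-0.001,0,0],0]
  ]
}}

```text
clock: 14.42
tcp_pos: [0.5308, 0.0119, 0.0787]
tool_rot: [[-0.208, -0.978, -0.0], [-0.978, 0.208, -0.001], [0.001, 0.0, -1.0]]
wrist_force: [-2.0, -3.8, 1.7]
finger_gap: 0.601
```

```bash
python3 -c "
from st import *
st(); meas('w7')"
```

```text
t 14.42 h x,y mm 1.21 -97.61 z 78.71 xang -102.02 Fxy(h) -1.22 -4.12 Fz 1.7
```

View pics/w7.png

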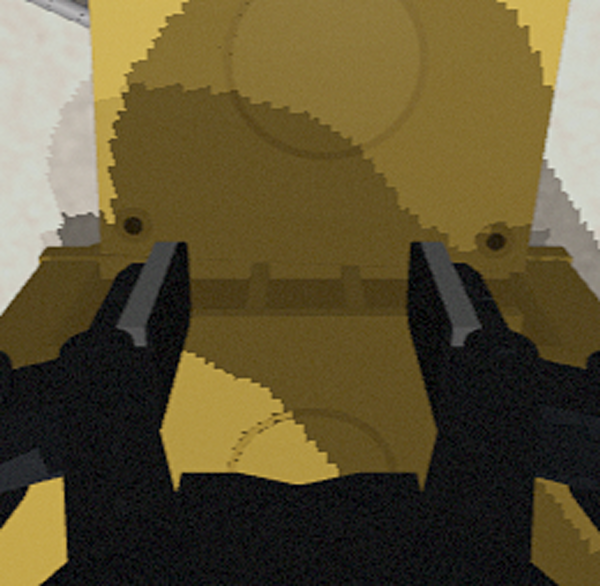

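The cover's rear edge (row ≈315) is clear of the stack edge (row ≈278) and square. The bump is being passed and the force is falling. I'll continue along the drag section.

Emit:
{"api": "arm_command", "payload": {
  "commands": [
    [[-0.0007,0,0],0],
    [[-0.0014,0,0],0],
    [[-0.0021,0,0],0],
    [[-0.0028,0,0],0],
    [[-0.0035,0,0],0],
    [[-0.0042,0,0],0],
    [[-0.005,0,0],0],
    [[-0.005,0,0],0]
  ]
}}

```text
clock: 15.13
tcp_pos: [0.5322, 0.0176, 0.0787]
tool_rot: [[-0.208, -0.978, 0.0], [-0.978, 0.208, 0.0], [-0.0, -0.0, -1.0]]
wrist_force: [-0.6, -3.4, 1.9]
finger_gap: 0.6
```

```bash
python3 -c "
from st import *
st()"
```

```text
t 15.13 h x,y mm 1.39 -91.73 z 78.73 xang -101.99 Fxy(h) 0.11 -3.46 Fz 1.86
```

Emit:
{"api": "arm_command", "payload": {
  "commands": [
    [[-0.0007,0,0],0],
    [[-0.0014,0,0],0],
    [[-0.0021,0,0],0],
    [[-0.0028,0,0],0],
    [[-0.0035,0,0],0],
    [[-0.0042,0,0],0],
    [[-0.005,0,0],0],
    [[-0.0057,0,0],0],
    [[-0.0064,0,0],0],
    [[-0.007,0,0],0],
    [[-0.007,0,0],0]
  ]
}}

```text
clock: 16.05
tcp_pos: [0.5335, 0.0243, 0.0786]
tool_rot: [[-0.208, -0.978, 0.0], [-0.978, 0.208, 0.0], [-0.0, -0.0, -1.0]]
wrist_force: [-1.2, -2.9, 3.7]
finger_gap: 0.599
```

```bash
python3 -c "
from st import *
st()"
```

```text
t 16.05 h x,y mm 1.28 -84.86 z 78.65 xang -102.0 Fxy(h) -0.58 -3.12 Fz 3.67
```

Emit:
{"api": "arm_command", "payload": {
  "commands": [
    [[-0.0004,0,0],0],
    [[-0.0008,0,0],0],
    [[-0.0012,0,0],0],
    [[-0.0016,0,0],0],
    [[-0.002,0,0],0],
    [[-0.002,0,0],0]
  ]
}}

```text
clock: 16.55
tcp_pos: [0.5339, 0.0262, 0.0786]
tool_rot: [[-0.208, -0.978, 0.0], [-0.978, 0.208, 0.0], [-0.0, -0.0, -1.0]]
wrist_force: [-2.9, -3.5, 4.0]
finger_gap: 0.6
```

```bash
python3 -c "
from st import *
st()"
```

```text
t 16.55 h x,y mm 1.28 -82.93 z 78.65 xang -102.0 Fxy(h) -2.12 -4.03 Fz 4.02
```

Emit:
{"api": "arm_command", "payload": {
  "commands": [
    [[-0.0004,0,0],0],
    [[-0.0008,0,0],0],
    [[-0.0012,0,0],0],
    [[-0.0015,0,0],0],
    [[-0.0015,0,0],0]
  ]
}}

```text
clock: 16.97
tcp_pos: [0.5342, 0.0277, 0.0786]
tool_rot: [[-0.208, -0.978, 0.0], [-0.978, 0.208, 0.0], [-0.0, -0.0, -1.0]]
wrist_force: [-2.8, -3.5, 4.0]
finger_gap: 0.599
```

```bash
python3 -c "
from st import *
st()"
```

```text
t 16.97 h x,y mm 1.3 -81.41 z 78.65 xang -102.0 Fxy(h) -2.04 -3.99 Fz 3.96
```

Emit:
{"api": "arm_command", "payload": {
  "commands": [
    [[-0.0004,0,0],0],
    [[-0.0008,0,0],0],
    [[-0.0012,0,0],0],
    [[-0.0012,0,0],0]
  ]
}}

```text
clock: 17.3
tcp_pos: [0.5344, 0.0286, 0.0786]
tool_rot: [[-0.208, -0.978, -0.0], [-0.978, 0.208, -0.0], [0.0, 0.0, -1.0]]
wrist_force: [-2.1, -4.8, 3.8]
finger_gap: 0.599
```

```bash
python3 -c "
from st import *
st()"
```

```text
t 17.3 h x,y mm 1.23 -80.46 z 78.63 xang -102.0 Fxy(h) -1.09 -5.09 Fz 3.82
```

Emit:
{"api": "arm_command", "payload": {
  "commands": [
    [[-0.0004,0,0],0],
    [[-0.0008,0,0],0],
    [[-0.0008,0,0],0]
  ]
}}

```text
clock: 17.55
tcp_pos: [0.5343, 0.0288, 0.0786]
tool_rot: [[-0.208, -0.978, -0.001], [-0.978, 0.208, -0.002], [0.002, 0.001, -1.0]]
wrist_force: [-3.3, -5.6, 3.8]
finger_gap: 0.594
```

```bash
python3 -c "
from st import *
st()"
```

```text
t 17.55 h x,y mm 1.09 -80.33 z 78.6 xang -102.02 Fxy(h) -2.02 -6.18 Fz 3.83
```

The cover is bottoming at TCP y −80.4, as predicted. I'll ramp up to the 12 N press.

Emit:
{"api": "arm_command", "payload": {
  "commands": [
    [[-0.0003,0,0],0],
    [[-0.0006,0,0],0],
    [[-0.0009,0,0],0],
    [[-0.0009,0,0],0]
  ]
}}

```text
clock: 17.88
tcp_pos: [0.5342, 0.029, 0.0786]
tool_rot: [[-0.209, -0.978, -0.002], [-0.978, 0.209, -0.003], [0.003, 0.001, -1.0]]
wrist_force: [-3.7, -9.7, 5.5]
finger_gap: 0.604
```

```bash
python3 -c "
from st import *
st()"
```

```text
t 17.88 h x,y mm 0.97 -80.12 z 78.62 xang -102.04 Fxy(h) -1.65 -10.27 Fz 5.49
```

Emit:
{"api": "arm_command", "payload": {
  "commands": [
    [[-0.0002,0,0],0],
    [[-0.0004,0,0],0],
    [[-0.0006,0,0],0],
    [[-0.0006,0,0],0],
    [[-0.0006,0,0],0],
    [[-0.0006,0,0],0],
    [[-0.0006,0,0],0],
    [[-0.0006,0,0],0],
    [[-0.0006,0,0],0],
    [[-0.0006,0,0],0],
    [[-0.0006,0,0],0]
  ]
}}

```text
clock: 18.8
tcp_pos: [0.5341, 0.0291, 0.0786]
tool_rot: [[-0.209, -0.978, -0.002], [-0.978, 0.209, -0.003], [0.004, 0.001, -1.0]]
wrist_force: [-4.5, -10.6, 5.1]
finger_gap: 0.601
```

```bash
python3 -c "
from st import *
st()
a=cam('scene'); np.savez('s8.npz',c=a[0],w=a[1],K=a[2],R=a[3],t=a[4])
save('s8',cv2.resize(a[0][150:260,140:300],(800,550),interpolation=cv2.INTER_CUBIC)); st(); meas('w8')"
```

```text
t 18.8 h x,y mm 0.91 -80.05 z 78.6 xang -102.06 Fxy(h) -2.2 -11.26 Fz 5.15
t 18.85 h x,y mm 0.89 -80.05 z 78.61 xang -102.05 Fxy(h) -2.04 -11.17 Fz 6.12
```

View pics/s8.png

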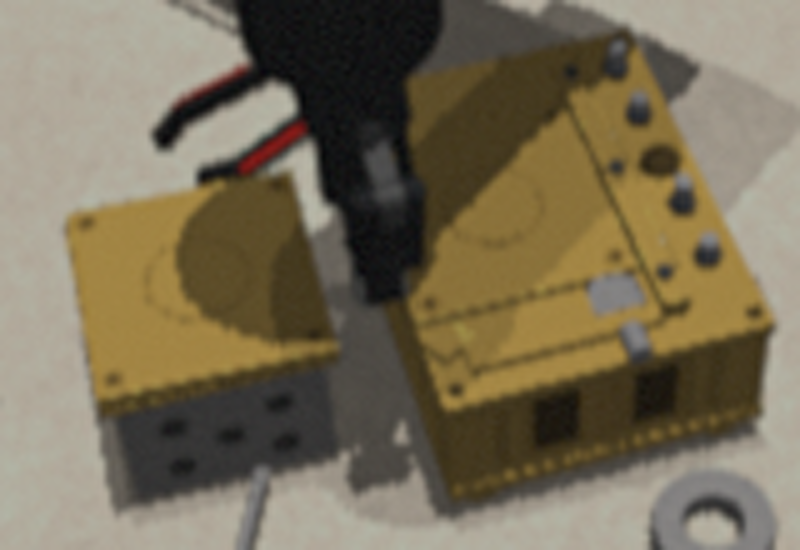

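The cover is seated in the recess at the rail, and the stack is unmoved (plate2 corners are in the same pixels as before, at ≈(70,225) and (105,405)). I'll bring the press up to 12–12.5 N and hold.

Emit:
{"api": "arm_command", "payload": {
  "commands": [
    [[-0.0002,0,0],0],
    [[-0.0004,0,0],0],
    [[-0.0004,0,0],0],
    [[-0.0004,0,0],0],
    [[-0.0004,0,0],0],
    [[-0.0004,0,0],0],
    [[-0.0004,0,0],0],
    [[-0.0004,0,0],0],
    [[-0.0004,0,0],0],
    [[-0.0004,0,0],0]
  ]
}}

```text
clock: 19.73
tcp_pos: [0.5342, 0.0292, 0.0787]
tool_rot: [[-0.209, -0.978, -0.002], [-0.978, 0.209, -0.004], [0.004, 0.002, -1.0]]
wrist_force: [-4.6, -10.8, 5.1]
finger_gap: 0.598
```

```bash
python3 -c "
from st import *
st()"
```

```text
t 19.73 h x,y mm 0.9 -79.98 z 78.65 xang -102.07 Fxy(h) -2.25 -11.53 Fz 5.11
```

Emit:
{"api": "arm_command", "payload": {
  "commands": [
    [[-0.0002,0,0],0],
    [[-0.0004,0,0],0],
    [[-0.0004,0,0],0],
    [[-0.0004,0,0],0],
    [[-0.0004,0,0],0],
    [[-0.0004,0,0],0],
    [[-0.0004,0,0],0],
    [[-0.0004,0,0],0],
    [[-0.0004,0,0],0]
  ]
}}

```text
clock: 20.48
tcp_pos: [0.5341, 0.0293, 0.0786]
tool_rot: [[-0.209, -0.978, -0.003], [-0.978, 0.209, -0.004], [0.005, 0.002, -1.0]]
wrist_force: [-5.2, -12.4, 5.6]
finger_gap: 0.599
```

```bash
python3 -c "
from st import *
st()"
```

```text
t 20.48 h x,y mm 0.83 -79.91 z 78.63 xang -102.08 Fxy(h) -2.45 -13.25 Fz 5.61
```

The press held at about 12–13 N. Now I'll back off and lift clear.

Emit:
{"api": "arm_command", "payload": {
  "commands": [
    [[0.001,0,0],0],
    [[0.0025,0,0],0],
    [[0.004,0,-0.0005],0],
    [[0.006,0,-0.001],0],
    [[0.009,0,-0.002],0],
    [[0.011,0,-0.006],0],
    [[0.011,0,-0.015],0],
    [[0.011,0,-0.035],0],
    [[0.011,0,-0.065],0],
    [[0.011,0,-0.1],0],
    [[0.011,0,-0.12],0],
    [[0.011,0,-0.12],0]
  ]
}}

```text
clock: 21.48
tcp_pos: [0.535, 0.0212, 0.2057]
tool_rot: [[-0.208, -0.978, 0.01], [-0.978, 0.208, 0.002], [-0.004, -0.009, -1.0]]
wrist_force: [0.2, -0.2, 0.2]
finger_gap: 0.598
```

Emit:
{"api": "arm_command", "payload": {
  "commands": [
    [[0.02,0,0],0],
    [[0.05,0,0],0],
    [[0.085,0,0],0],
    [[0.12,0,0],0],
    [[0.15,0,0],0],
    [[0.17,0,0],0],
    [[0.17,0,0],0],
    [[0.17,0,0],0]
  ]
}}

```text
clock: 22.15
tcp_pos: [0.4973, -0.146, 0.1989]
tool_rot: [[-0.21, -0.978, 0.001], [-0.978, 0.21, 0.0], [-0.0, -0.0, -1.0]]
wrist_force: [0.2, 0.6, -0.7]
finger_gap: 0.599
```

```bash
python3 -c "
from st import *
from px import hp
st()
a=cam('scene'); b=cam('top')
np.savez('t9.npz',c=b[0],w=b[1],K=b[2],R=b[3],t=b[4]); np.savez('s9.npz',c=a[0],w=a[1],K=a[2],R=a[3],t=a[4])
x=cv2.resize(a[0][150:260,140:300],(800,550),interpolation=cv2.INTER_CUBIC); save('s9',x)
y=cv2.resize(b[0][150:260,220:370],(800,587),interpolation=cv2.INTER_CUBIC)
save('c9',cv2.resize(np.vstack([x,y]),(422,600)) if 0 else cv2.resize(np.hstack([x,y[:550]]),(800,275)))
# stack shift vs start (scene view, raw colour)
s=np.load('s0.npz')
for nm,A,B in(('scene',np.load('s8.npz')['c'],a[0]),):
    print(nm)
for W in (a[1],b[1]):
    q=W[...,:2]-np.array([.5499,.1076])
    import px
    X=q@px.xh*1e3;Y=q@px.yh*1e3
    m=(abs(X)<45)&(Y>-65)&(Y<5); n=(abs(X)<40)&(Y>-190)&(Y<-110)
    k=np.nanmedian(W[m][:,2]); print('cover top z',k.round(4),'stack top',np.nanmedian(W[n][:,2]).round(4))
"
```

```text
t 22.15 h x,y mm 1.25 -258.98 z 198.9 xang -102.12 Fxy(h) 0.1 0.68 Fz -0.67
scene
cover top z 0.0837 stack top 0.0805
cover top z 0.5674 stack top 0.5864
```

Run:
```python
from px import *
s=np.load("s9.npz");W=s["w"];q=W[...,:2]-H;X=q@xh*1e3;Y=q@yh*1e3;Z=W[...,2]
for lo,hi in((-85,-60),(-45,-15),(-15,15),(15,45),(60,85)):
    m=(X>lo)&(X<hi)&(Z>.078)&(Y>-90)&(Y<-40); print((lo,hi),"min Y",np.percentile(Y[m],1).round(1),"z near edge",np.median(Z[m&(Y<-60)]).round(4),"z far",np.median(Z[m&(Y>-50)]).round(4))
m=(Z>.077)&(Z<.086)&(Y<-92)&(Y>-215)&(abs(X)<70)
r=cv2.minAreaRect(np.c_[X[m],Y[m]].astype(np.float32));print("stack rect",r)
A=s["c"].astype(int);B=np.load("s0.npz")["c1"].astype(int)
for n,(u0,u1,v0,v1) in dict(pliers=(85,180,140,185),driver=(80,100,240,265),bearing=(130,150,240,262)).items(): pass
o=bot.get_obs();print(np.round(o["wrist_force"],2),o["clock"])
```

```text
(-85, -60) min Y -70.2 z near edge 0.08 z far 0.0833
(-45, -15) min Y -70.5 z near edge 0.084 z far 0.0836
(-15, 15) min Y -70.4 z near edge 0.0836 z far 0.0835
(15, 45) min Y -70.2 z near edge 0.0833 z far 0.0835
(60, 85) min Y -70.1 z near edge 0.0808 z far 0.0829
stack rect ((-3.1663360595703125, -148.21173095703125), (96.74279022216797, 103.4157485961914), 87.52593231201172)
[0.07 0.53 0.97] 22.25
```

The cover's rear edge is flush with the housing face to within 0.4 mm. It is flat at z ≈ 0.0836 m, and the robot is clear, so I'm handing in.

```bash
python3 -c "
from station import bot
print(bot.close_job())"
```

```text
the job is handed in; nothing more can be done
None
```

I slid the cover off the stack with both fingertips on its -y edge, along the recess and past the plunger, and seated it against the end rail. The job was handed in at about 22 s; it reports no verdict.

- **Plunger:** the bump showed about 5 N, followed by a drag of 3–4 N to the end.
- **Press:** the cover bottomed at the predicted place. The wrist force rose from 10 to 13 N over the last 2.5 s, with about 0.7 s of hold at each step: 11.2, 11.5, then 13.3 N at the last reading. The contact force on the rail itself was not measured. Allowing for about 4 N of drag, I put it at 7–9 N.
- **Final position:** before hand-in, depth showed the cover's rear edge flush with the housing face to about 0.4 mm across its width. Its top lay flat at z ≈ 0.0836 m, in line with the cheeks, and the arm was clear.
- **Remaining stack:** it looked unmoved in the pictures I viewed, and its depth outline fits a plate about 97 × 103 mm.

**Not verified:**
- The final picture could not be viewed because the picture limit was reached, so the last checks are depth numbers only.
- The top-camera depth was blocked by the arm and unusable then.
- How far plate2 shifted could not be measured to the millimetre, because it was hidden under the cover at the start.
- I did not measure the bystanders at the end; the arm never went near them.
- An upward wrist force of 4–6 N appeared during the last stretch. I put it down to edge friction but did not confirm that.

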